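Open the sliding lid of a dried-fish display case past its spring catch

ROBOT

A 6-joint arm with a two-finger parallel gripper is mounted at the origin on the work surface. World frame = base frame: x ahead of the robot, y to its left, z up, the work surface at z = 0. Lengths are in m, angles in degrees, forces in N, time in s.
With the tool pointing down it reaches from about 0.35 to 0.875 m from the base axis. Payload 4.2 kg.
Tool frame: the origin (TCP) lies midway between the tips of the shut fingers; the grasp point (between the pads) lies 19 mm behind it; y points along the fingers, x is the direction in which the jaws open and shut, and the axes are right-handed (so a half turn about y gives the same grasp; the last joint's range is limited). The gripper opens to 87 mm and grips with 3 to 60 N. Pads are 19 mm wide; open, the fingers measure 117 mm over their backs; the gripper's body (75 mm by 190 mm) begins 51 mm behind the grasp point.
Start: joints at [81.452, 22.042, 0.453, 0, -68.411, -14.817], TCP at [0.248, 0.574, 0.201] pointing down, gripper open.
Joint ranges: [-179.83, 179.83], [-69.29, 118.12], [-61.27, 80.66], [-181.25, 117.63], [-171.15, -9.14], [-177.46, 177.46]. Speed limits (degrees/s): [159.86, 159.86, 180, 180, 180, 180].

INTERFACE

Orientations are given as a 3x3 rotation matrix whose columns are the frame's x, y, z axes.
In Python, from station import * gives the robot as it stands.
- The arm moves only by the tool jog_arm, never from a script. Its argument "series" is a list of rows, each a list of 3 entries, a list of its own where there are three numbers: the shift along the tool's x, y, z in m, then the turn, a rotation vector about the tool's x, y, z in degrees, then the finger opening in m, from 0 to 0.087. A call has 1 to 10 rows; each row shifts and turns the commanded pose from where the row before left it, along the tool's axes as they then stand; what a row does not reach is not made up. A row lasts 1/8 s, in which the tool goes at most 62.5 mm and 10.7 degrees, less where a joint would pass 70% of its speed; a pose out of reach is approached as far as the arm can. A call is refused whole if a number of a shift passes 0.0625 or a number of a turn 10.7, either way. A call with a gripper value outside its range is refused whole. The fingers move at their own pace and stop on an object; the grip force is fixed at half the most. Time passes only in rows, so rows that do not move let the fingers close. It gives the time, the measured TCP pose, the force and the opening at its end, in the units of the state.
- sense(): the state, without advancing time (a new reading comes with each control period).
- capture(name): name is "side" or "top" or "wrist"; returns the picture (480x640x3 uint8, red, green, blue); there is no depth.
- camera_info(name): a dict with "fx", "fy", "cx", "cy" (pixels), "rvec" (rotation vector, rad) and "tvec" (3), from world to camera coordinates, as OpenCV has them. Camera axes: x right, y down, z forward; pixel columns grow to the right and rows downward; lengths in m; the calibration is good to about 2 mm. A picture is of the moment at which its call begins: read the wrist's pose just before it. camera_info takes no time and is no camera call; for the wrist camera it gives the pose at the moment of the call.
- finish_job(): hands the job in, once; it reports no verdict.
The state is a dict: "time_s": time; "joints": joint angles; "joint_velocities": joint speeds; "effort": joint torques, N m; "tcp_pos": TCP position; "ee_rot": TCP orientation; "wrist_force": force on the tool from outside, world axes, zero at the start; "moment": the same for the moment, N m; "gripper_width": opening from 0.0 (shut) to 1.0 (fully open).
Only numpy, scipy, OpenCV 4.12 (cv2) and the standard library are available. Lean on these libraries where they do the work, as an engineer would, in place of code of your own. Each camera call takes 0.05 s, during which the arm holds its last target. There are 200 camera calls.

TASK

Open the fish case for serving: with a fingertip press the spring catch on its front edge down and hold it down while you push the lid's upright tab away from the catch, then keep pushing until the lid is fully open and the catch has sprung up again behind it. Only press and push: do not lift or shove the case along the counter, and leave the cup, calculator, tongs and jar as they are. Finish with the hand clear.

Things in the scene. Friction and masses are not known exactly. Their poses are not given: they have to be found in the camera images.
- case: food display case, clear walls in aluminium edging, dried fish inside, loose on rubber feet, about 6 kg. 200 mm deep (x), 460 long (y), rim 111 mm up. Origin: centre of its underside on the counter; z up, x from the front (catch side, towards the robot) to the back, y the way the lid opens. A fixed clear cover, top 104 mm up, closes its +y half, the sliding lid its -y half.
- lid (a joint): travel of the sliding lid in m along the case's +y, over the fixed cover: 0 shut, 0.130 fully open at its stop. Clear pane in an aluminium frame, 220 mm long, top 118 mm above the counter; runs in guides. Sliding takes 2 to 5 N. Shut, the catch's nose stands in a notch of its front edge (2 mm play). Past 0.124 the catch springs up behind the lid's rear end and blocks its return.
- catch (a joint): how far the spring catch is pressed down in m: 0 up, 0.010 at its stop. Pushed straight down: 3 N to start it, 8 N fully down. The lid is free when it is 0.007 or more down; once the lid has slid some 5 mm its edge rides over the nose of the catch and keeps it about 0.0055 down until the lid is past.
- catch_top (a point): centre of the top of the catch's thumb pad: flat dark steel, 36 mm along the case's y, 30 mm along its x, on a sprung stem in a bracket on the front wall. At x = -138, y = -100 mm of the case; 131 mm above the counter when up, 121 mm fully down (3 mm above the lid's top). Moves with the pad.
- lid_tab (a point): centre of the pushed face of the lid's upright aluminium tab: plate 70 mm wide (x from -155 to -85 mm of the case), 5 mm thick, 124 to 148 mm above the counter. The face looks along the case's -y towards the catch and is pushed along +y; lid shut, it is 28 mm to the +y side of the pad's centre. Moves with the lid. Nothing but pad and tab stands above the lid's top at the case's front.
- cup: loose steel cup, 66 mm across, 60 mm high, standing on the fixed cover of the case near its +y end, beyond the lid's travel. Origin: centre of its underside. Bystander.
- calculator: loose grey pocket calculator, 150 x 80 x 14 mm, lying on the counter in front of the case. Origin: centre of its underside. Bystander.
- tongs: loose steel serving tongs, 225 x 65 x 22 mm, lying on the counter beyond one end of the case (the jar is at the other). Origin: near their middle, on the counter. Bystander.
- jar: loose closed amber glass jar with steel cap, 68 mm across, 100 mm high, on the counter beyond one end of the case. Origin: centre of its underside. Bystander.

How it is judged (in metres and radians):
On the way, in this order (a step that is already met when the one before it is completed fails the run):
1. the catch is pressed down by the fingers while the lid is still shut (value of joint catch above 0.0065 m and value of joint lid below 0.006 m and contact force between the fingers and catch above 1 N), for 0.05 s.
2. the lid has begun to slide over the catch, which is still down (value of joint catch above 0.0045 m and value of joint lid above 0.012 m), for 0.05 s.
At the end, for the whole second after the job is handed in: The lid is fully open (lid above 0.122), the catch has sprung up behind it (catch below 0.002), lid and case are at rest, the case within 30 mm of where it stood, the calculator, tongs and jar within 30 mm and the cup on the case within 40 mm of where they stood (value of joint lid above 0.122 m and value of joint catch below 0.002 m and velocity of joint lid between -0.01 and 0.01 m/s and linear speed of case below 0.02 m/s and distance of each of case, calculator, tongs, jar from where it was at the start of the episode below 0.03 m and distance of cup from where it was at the start of the episode below 0.04 m); the robot touches nothing.
It fails at once if the case is lifted or tipped (height (world z) of case above 0.012 m or angle between case's own z axis and vertical above 0.06 rad).
It fails at once if the case is shoved along the counter by more than 30 mm (distance of case from where it was at the start of the episode above 0.03 m).
It fails at once if the calculator, tongs or jar is lifted or pushed more than 30 mm, or the cup more than 40 mm (distance of cup from where it was at the start of the episode above 0.04 m or distance of any of calculator, tongs, jar from where it was at the start of the episode above 0.03 m).
It fails at once if the cup or jar is tipped over (angle between any of cup, jar's own z axis and vertical above 0.5 rad).
It also fails if it takes over 34 s, if anything falls off the work surface, if the arm or the gripper's body presses on something with over 40 N, if the wrist force passes 120 N, or if a joint passes its speed limit or range.

## Working session

There is one attempt and no reset: what is moved stays moved. The work goes in short steps, Python scripts to look and compute and a tool call to move; the robot and the scene stay as the last step left them, time stands still between calls to the robot, and variables do not carry over. Pictures are saved under pics/ and viewed, about 8 in all and at most 12, crops included, and the job is handed in when it is done.

Besides the shell and the picture viewer there is one more tool, called in YAML: its name, and indented under it one key for each argument. jog_arm: Moves the arm, as the interface text tells. Its arguments: {"type":"object","properties":{"series":{"type":"array","items":{"type":"array"}}},"required":["series"]}

```bash
mkdir -p pics; python3 - <<'E'
from station import *
import cv2
s=sense();print(s)
for n in ("top","side"):
    print(n,camera_info(n)); cv2.imwrite(f"pics/{n}0.png",cv2.cvtColor(capture(n),cv2.COLOR_RGB2BGR))
E
```

```text
{'time_s': 0.0, 'joints': array([ 8.14535817e+01,  2.20922435e+01,  3.78319965e-01, -2.94951477e-02,
       -6.84120522e+01, -1.48164234e+01]), 'joint_velocities': array([-0.10775281,  0.01614758, -0.00371164, -0.06123918,  0.01323406,
       -0.04412392]), 'effort': array([ 8.84330238e-04, -3.90667105e+01,  1.87406141e+01,  4.21973661e+00,
        1.10336868e-02, -1.85947338e-04]), 'tcp_pos': array([0.24756838, 0.57315046, 0.20013278]), 'ee_rot': array([[-3.96726065e-01, -8.00103668e-04,  9.17936702e-01],
       [-9.17934299e-01, -2.10309378e-03, -3.96726859e-01],
       [ 2.24792958e-03, -9.99997468e-01,  9.99095198e-05]]), 'wrist_force': array([-0.25124491,  0.58232451,  0.37160211]), 'moment': array([-0.01803239, -0.04640043,  0.02826615]), 'gripper_width': 0.9960881636750591}
top {'fx': 568.0858610411894, 'fy': 568.0858610411894, 'cx': 325.39861532385277, 'cy': 240.58783260533025, 'rvec': array([ 2.17277461, -2.17570246,  0.10687042]), 'tvec': array([0.02843737, 0.5581071 , 1.22105172])}
side {'fx': 519.5496793810152, 'fy': 519.5496793810152, 'cx': 316.1309457680765, 'cy': 247.0420470831607, 'rvec': array([ 0.45116295, -2.84803514,  0.96223602]), 'tvec': array([0.53114319, 0.16715503, 1.16774058])}
```

View pics/top0.png

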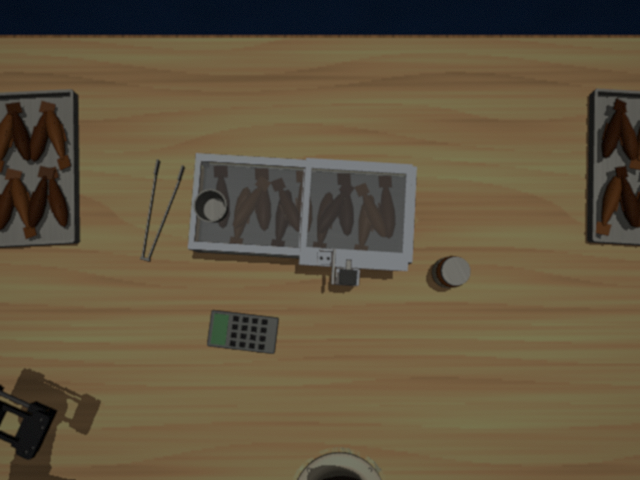

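View pics/side0.png

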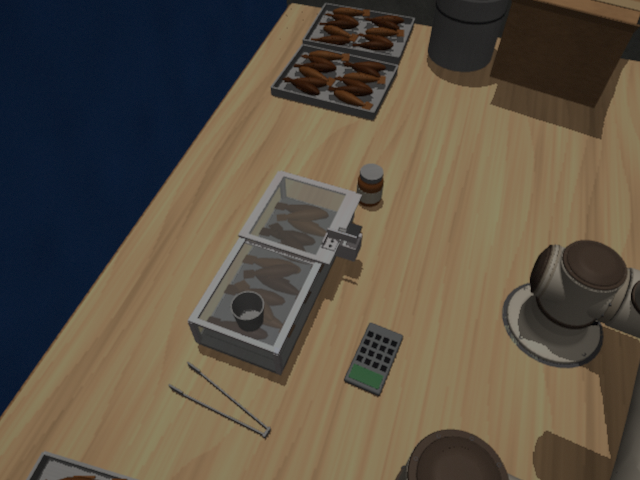

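The top picture shows the case at about (190–415, 155–270), with +y to the left. The dark pad is near (347,276), the tab base near (325,257), the jar at (452,271), the calculator at (243,332), the tongs at (160,210) and the cup at (211,207). The side view agrees, with the pad near (350,240). Next I'll measure the pad and the yaw.

```bash
cat > h.py <<'E'
import numpy as np, cv2
from station import *
def ray(n,uv,z,ci=None):
    c=ci or camera_info(n); R=cv2.Rodrigues(np.array(c["rvec"]))[0]; t=np.array(c["tvec"])
    C=-R.T@t; d=R.T@np.array([(uv[0]-c["cx"])/c["fx"],(uv[1]-c["cy"])/c["fy"],1.])
    return C+d*(z-C[2])/d[2]
def proj(n,P,ci=None):
    c=ci or camera_info(n); K=np.array([[c["fx"],0,c["cx"]],[0,c["fy"],c["cy"]],[0,0,1]])
    return cv2.projectPoints(np.atleast_2d(np.array(P,float)),np.array(c["rvec"]),np.array(c["tvec"]),K,None)[0][:,0]
E
python3 - <<'E'
from h import *
im=cv2.imread("pics/top0.png"); 
a=cv2.resize(im[225:300,285:425],None,fx=5.6,fy=5.6,interpolation=cv2.INTER_CUBIC)
im2=cv2.imread("pics/side0.png"); b=cv2.resize(im2[205:275,300:385],None,fx=5.6,fy=5.6,interpolation=cv2.INTER_CUBIC)
b=cv2.copyMakeBorder(b,0,0,0,a.shape[1]-b.shape[1],cv2.BORDER_CONSTANT)
o=np.vstack([a,b])[:, :800]; o=np.clip(o*1.6,0,255).astype(np.uint8); print(o.shape)
o=cv2.resize(o,None,fx=.73,fy=.73) if o.shape[0]>600 else o
cv2.imwrite("pics/crop1.png",o); print(o.shape)
# case corners: rim z=.111 back edges / lid front edge z=.118
for uv,z in [((198,155),.111),((190,248),.111),((415,167),.118),((409,270),.118),((299,264),.118)]: print(uv,ray("top",uv,z).round(4))
E
```

```text
(812, 784, 3)
(593, 572, 3)
(198, 155) [0.7288 0.292  0.111 ]
(190, 248) [0.5352 0.3045 0.111 ]
(415, 167) [ 0.7015 -0.1569  0.118 ]
(409, 270) [ 0.4894 -0.1412  0.118 ]
(299, 264) [0.5018 0.0815 0.118 ]
```

View pics/crop1.png

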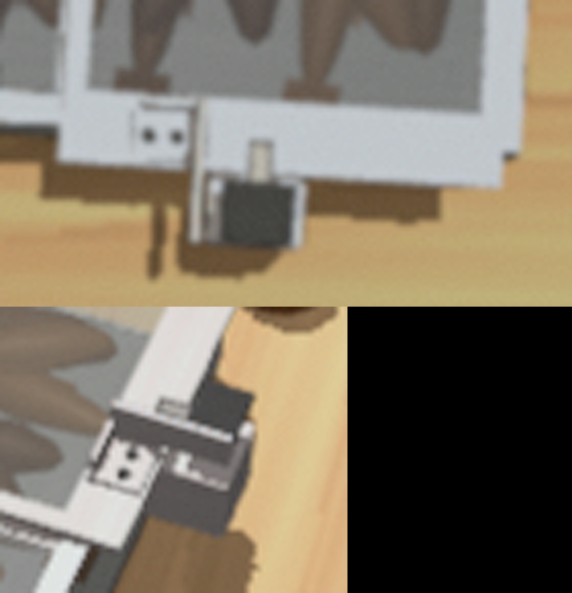

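The crop shows the pad's centre at about (348,277) in full-image pixels. The tab's top edge is about 36 px long, centred near (333,266), and the lid's front edge gives the yaw.

```bash
python3 - <<'E'
from h import *
pad=ray("top",(348.1,277.3),.131); tab=ray("top",(333.2,266.3),.148)
# side crop: pad corner view check; project estimates
y=np.array([.0557,.998,0]);x=np.array([.998,-.0557,0])
d=tab-pad; print("pad",pad,"tab",tab,"tab-pad in case",d@x,d@y,"expect .018 .0305")
o=pad+.138*x+.1*y; o[2]=0; print("case origin",o)
P=[o-.1*x-.23*y+[0,0,.111],o+.1*x+.23*y+[0,0,.111],o-.1*x+.23*y+[0,0,.111],pad,tab]
print(proj("top",P).round(1).tolist()); print(proj("side",P).round(1).tolist())
print("side crop", ((proj("side",P[3:])-[300,205])*4.088+[0,307]).round())
s=sense(); R=s["ee_rot"]
for h in (.18,.121):
    g=pad.copy()+.003*x; g[2]=h; print("tool shift to",h,R.T@(g-s["tcp_pos"]))
E
```

```text
pad [ 0.47440407 -0.01724431  0.131     ] tab [0.49559297 0.01277163 0.148     ] tab-pad in case 0.019474633295348834 0.031136131177263743 expect .018 .0305
case origin [0.61769807 0.07486909 0.        ]
[[412.2, 262.4], [194.7, 154.3], [187.3, 250.2], [348.1, 277.3], [333.2, 266.3]]
[[356.0, 190.7], [188.9, 320.0], [280.0, 353.0], [354.2, 228.4], [341.6, 231.3]]
side crop [[221. 403.]
 [170. 414.]]
tool shift to 0.18 [0.45094556 0.02121217 0.44524511]
tool shift to 0.121 [0.45083283 0.08021206 0.44523875]
```

jog_arm:
  series:
    - [[0,0,0],[0,-10.1,0],0]
    - [[0,0,0],[0,-10.1,0],0]
    - [[0.052,0,0.0235],[0,0,0],0]
    - [[0.052,0,0.0235],[0,0,0],0]
    - [[0.052,0,0.0235],[0,0,0],0]
    - [[0.052,0,0.0235],[0,0,0],0]
    - [[0.052,0,0.0235],[0,0,0],0]
    - [[0.052,0,0.0235],[0,0,0],0]
    - [[0.052,0,0.0235],[0,0,0],0]
    - [[0.052,0,0.0235],[0,0,0],0]

```text
time_s: 1.35
tcp_pos: [0.4127, 0.1462, 0.2012]
ee_rot: [[-0.055, 0.0, 0.999], [-0.999, 0.0, -0.055], [-0.0, -1.0, 0.0]]
wrist_force: [0.7, 0.1, -0.1]
gripper_width: 0.017
```

jog_arm:
  series:
    - [[0.052,0,0.0235],[0,0,0],0]
    - [[0.05,0,0.0235],[0,0,0],0]
    - [[0.03,0,0.02],[0,0,0],0]
    - [[0,0,0],[0,0,0],0]
    - [[0,0,0],[0,0,0],0]

```text
time_s: 1.98
tcp_pos: [0.4717, 0.0125, 0.2009]
ee_rot: [[-0.056, -0.001, 0.998], [-0.998, 0.0, -0.056], [0.0, -1.0, -0.001]]
wrist_force: [0.3, -0.1, 0.3]
gripper_width: 0.007
```

```bash
cat > g.py <<'E'
from h import *
y=np.array([.0557,.998,0]);x=np.array([.998,-.0557,0]);z=np.array([0,0,1.])
pad=np.array([.4744,-.0172,.131])
def st():
    s=sense(); R=s["ee_rot"]; p=s["tcp_pos"]; d=p-pad
    print("t",s["time_s"],"tcp",p.round(4),"rel pad case-x,y",(d@x).round(4),(d@y).round(4),"tip z",p[2].round(4),"F case xyz",[(s["wrist_force"]@a).round(1) for a in (x,y,z)],"grip",round(s["gripper_width"],3))
    return s
E
python3 - <<'E'
from g import *
s=st(); R=s["ee_rot"]; print(R.round(3)); print("to pad+3mm x, z=.135:",R.T@(np.array([*(pad+.003*x)[:2],.135])-s["tcp_pos"]))
print("j",s["joints"].round(1))
ci=camera_info("wrist"); im=cv2.cvtColor(capture("wrist"),cv2.COLOR_RGB2BGR)
print("pad,tab in wrist",proj("wrist",[pad,pad+.028*y+.018*x+.017*z,s["tcp_pos"]],ci).round(1).tolist())
cv2.imwrite("pics/w1.png",np.clip(im*1.5,0,255).astype(np.uint8))
E
```

```text
t 1.975 tcp [0.4717 0.0125 0.2009] rel pad case-x,y -0.0043 0.0295 tip z 0.2009 F case xyz [np.float64(0.3), np.float64(-0.1), np.float64(0.3)] grip 0.007
[[-0.056 -0.001  0.998]
 [-0.998  0.    -0.056]
 [ 0.    -1.    -0.001]]
to pad+3mm x, z=.135: [0.02954288 0.06586521 0.0073821 ]
j [ 21.3   7.  -20.1  -0.  -62.9  65.5]
pad,tab in wrist [[365.6, 235.9], [320.7, 214.9], [317.9, 289.8]]
```

View pics/w1.png

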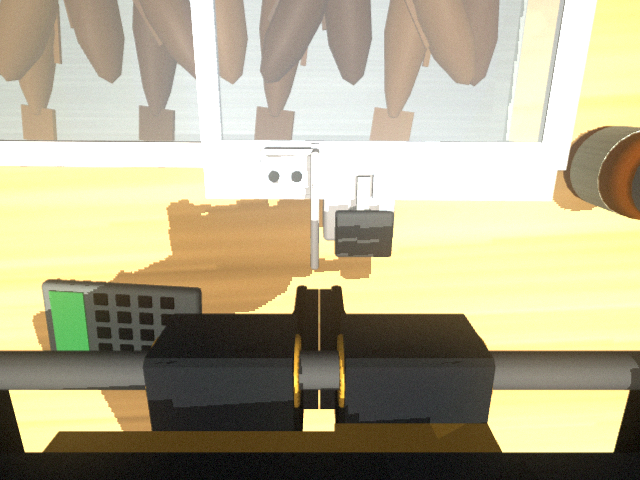

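The wrist view shows the pad at (364,233), which is 1–2 mm from the prediction of (366,236). The tab is edge-on at (315,165–270), and the shut fingertips are at (319,290). That agrees with the estimate, so I'll go above the pad and lower.

jog_arm:
  series:
    - [[0.0285,0,0.008],[0,0,0],0]
    - [[0,0.03,0],[0,0,0],0]
    - [[0,0.03,0],[0,0,0],0]
    - [[0,0,0],[0,0,0],0]

```text
time_s: 2.52
tcp_pos: [0.4766, -0.0159, 0.1396]
ee_rot: [[-0.054, -0.005, 0.999], [-0.999, -0.001, -0.054], [0.001, -1.0, -0.005]]
wrist_force: [0.1, -0.7, 1.0]
gripper_width: 0.005
```

jog_arm:
  series:
    - [[0,0.008,0],[0,0,0],0]
    - [[0,0.003,0],[0,0,0],0]
    - [[0,0.003,0],[0,0,0],0]
    - [[0,0,0],[0,0,0],0]

```text
time_s: 3.02
tcp_pos: [0.4787, -0.0164, 0.1274]
ee_rot: [[-0.055, 0.0, 0.998], [-0.998, 0.0, -0.055], [-0.0, -1.0, 0.0]]
wrist_force: [0.5, 0.7, -0.7]
gripper_width: 0.008
```

```bash
python3 -c "
from g import *
st()"
```

```text
t 3.025 tcp [ 0.4787 -0.0164  0.1274] rel pad case-x,y 0.0042 0.001 tip z 0.1274 F case xyz [np.float64(0.5), np.float64(0.7), np.float64(-0.7)] grip 0.008
```

At z = 0.127 I expected about 4 N on the pad but feel nothing. I'll look before going on.

```bash
python3 - <<'E'
from g import *
st()
im=capture("wrist")[:, :, ::-1]; sd=capture("side")[:, :, ::-1]
st()
a=cv2.resize(im[130:330,200:440],(480,400)); b=cv2.resize(sd[190:270,290:380],(450,400),interpolation=cv2.INTER_CUBIC)
o=np.hstack([a,b]).astype(float)*1.5; o=np.clip(o,0,255).astype(np.uint8)
cv2.imwrite("pics/c2.png",cv2.resize(o,None,fx=.85,fy=.85)); 
print(((proj("wrist",[sense()["tcp_pos"]])-[200,130])*2*.85).tolist())
E
```

```text
t 3.025 tcp [ 0.4787 -0.0164  0.1274] rel pad case-x,y 0.0042 0.001 tip z 0.1274 F case xyz [np.float64(0.5), np.float64(0.7), np.float64(-0.7)] grip 0.008
t 3.125 tcp [ 0.4788 -0.0164  0.1275] rel pad case-x,y 0.0043 0.001 tip z 0.1275 F case xyz [np.float64(0.4), np.float64(-0.4), np.float64(-0.3)] grip 0.003
[[200.54437060855855, 271.7084954041414]]
```

View pics/c2.png

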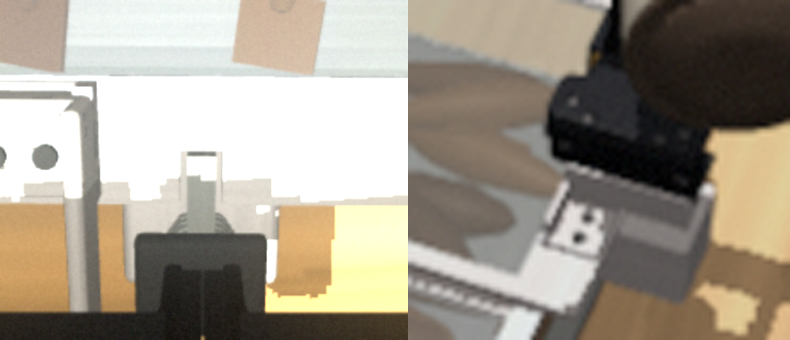

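The fingers are centred over the pad: pad columns 135–267 in the crop, fingers 163–242, so about 21 mm wide. Contact is only just ahead, so I'll go further down in small steps.

jog_arm:
  series:
    - [[0,0.002,0],[0,0,0],0]
    - [[0,0.001,0],[0,0,0],0]
    - [[0,0,0],[0,0,0],0]

```text
time_s: 3.5
tcp_pos: [0.4785, -0.0164, 0.1241]
ee_rot: [[-0.055, -0.0, 0.998], [-0.998, -0.0, -0.055], [0.0, -1.0, -0.0]]
wrist_force: [0.5, 0.2, 0.3]
gripper_width: 0.006
```

jog_arm:
  series:
    - [[0,0.002,0],[0,0,0],0]
    - [[0,0,0],[0,0,0],0]

```text
time_s: 3.75
tcp_pos: [0.4784, -0.0164, 0.1221]
ee_rot: [[-0.055, -0.0, 0.998], [-0.998, -0.0, -0.055], [0.0, -1.0, -0.0]]
wrist_force: [0.0, -0.6, 0.1]
gripper_width: 0.007
```

```bash
python3 - <<'E'
from g import *
s=st(); print(s["moment"],s["effort"].round(2))
ci=camera_info("wrist"); im=capture("wrist")[:, :, ::-1]
cv2.imwrite("pics/w3.png",np.clip(im[100:400,160:480].astype(float)*1.5,0,255).astype(np.uint8).repeat(2,0).repeat(2,1))
for dz in (0,-.01): print(((proj("wrist",[pad+sx*.015*x+sy*.018*y+dz*z for sx in(1,-1) for sy in (1,-1)]+[s["tcp_pos"]],ci)-[160,100])*2).round().tolist())
R=cv2.Rodrigues(ci["rvec"])[0]; print("cam",-R.T@ci["tvec"],R[2])
E
```

```text
t 3.75 tcp [ 0.4784 -0.0164  0.1221] rel pad case-x,y 0.004 0.001 tip z 0.1221 F case xyz [np.float64(0.1), np.float64(-0.6), np.float64(0.1)] grip 0.007
[ 0.00747599 -0.05560351 -0.01226136] [  0.   -27.45  15.86   3.48   0.09   0.  ]
[[239.0, 351.0], [402.0, 351.0], [242.0, 471.0], [398.0, 471.0], [316.0, 380.0]]
[[242.0, 334.0], [398.0, 334.0], [246.0, 450.0], [394.0, 450.0], [316.0, 380.0]]
cam [ 0.56261145 -0.0213082   0.30519083] [-0.30248559  0.0159358  -0.95302073]
```

View pics/w3.png

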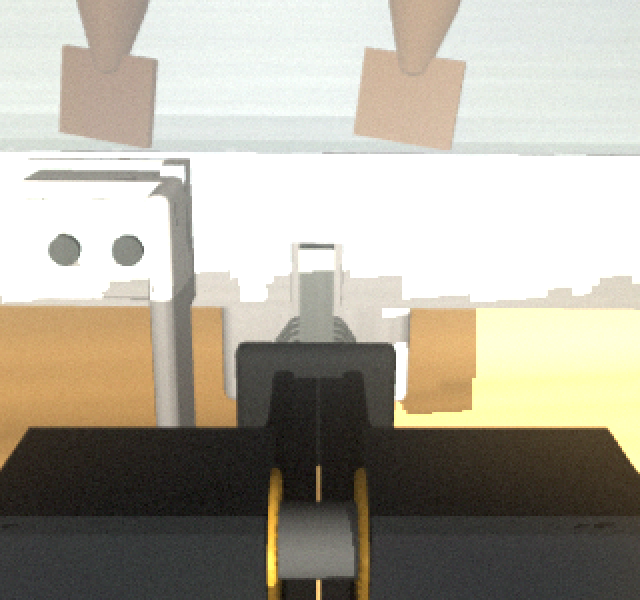

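The pad's width in pixels matches an unpressed pad, so there is no contact yet. The fingertips' far edge at row 375 suggests the real tips sit higher than the reported TCP. I'll continue down in small steps, guided by the force.

jog_arm:
  series:
    - [[0,0.0015,0],[0,0,0],0]
    - [[0,0.0015,0],[0,0,0],0]
    - [[0,0,0],[0,0,0],0]

```text
time_s: 4.18
tcp_pos: [0.4785, -0.0164, 0.1191]
ee_rot: [[-0.055, -0.0, 0.998], [-0.998, -0.0, -0.055], [0.0, -1.0, -0.0]]
wrist_force: [-1.0, -0.2, -0.5]
gripper_width: 0.009
```

jog_arm:
  series:
    - [[0,0.0015,0],[0,0,0],0]
    - [[0,0.0015,0],[0,0,0],0]
    - [[0,0,0],[0,0,0],0]

```text
time_s: 4.55
tcp_pos: [0.4785, -0.0164, 0.1161]
ee_rot: [[-0.055, -0.0, 0.998], [-0.998, -0.0, -0.055], [0.0, -1.0, -0.0]]
wrist_force: [0.5, -0.3, 0.0]
gripper_width: 0.004
```

Still no force at 0.116. I'll check with the fixed cameras where the tip really is.

```bash
python3 - <<'E'
from g import *
s=st(); im=capture("wrist")[:, :, ::-1]; sd=capture("side")[:, :, ::-1]
ci=camera_info("wrist"); print("fx",ci["fx"])
u0,v0=290,170
b=cv2.resize(sd[v0:v0+100,u0:u0+100],(600,600),interpolation=cv2.INTER_CUBIC).astype(float)
b=np.clip(255*(b/255)**.5,0,255).astype(np.uint8)
for p,c in [(s["tcp_pos"],(0,0,255)),(s["tcp_pos"]+.02*z,(0,255,0)),(s["tcp_pos"]+.07*z,(0,255,255))]:
    q=(proj("side",[p])[0]-[u0,v0])*6; cv2.drawMarker(b,(int(q[0]),int(q[1])),c,cv2.MARKER_CROSS,14,1); print(q.round())
cv2.imwrite("pics/s4.png",b)
a=im[200:360,240:400]; cv2.imwrite("pics/w4.png",np.clip(255*(cv2.resize(a,(600,600),interpolation=cv2.INTER_CUBIC)/255.)**.5,0,255).astype(np.uint8))
print((proj("wrist",[pad+sx*.015*x+sy*.018*y+dz*z for dz in(0,-.01) for sx in(1,-1) for sy in (1,-1)]+[s["tcp_pos"]],ci)-[240,200])*3.75)
E
```

```text
t 4.55 tcp [ 0.4785 -0.0164  0.1161] rel pad case-x,y 0.004 0.001 tip z 0.1161 F case xyz [np.float64(0.5), np.float64(-0.3), np.float64(0.0)] grip 0.004
fx 427.4277743771074
[372. 375.]
[375. 341.]
[382. 252.]
[[143.30443645 304.43882778]
 [458.96226353 304.36229578]
 [150.45667231 535.43462254]
 [451.18423937 535.32308089]
 [150.76003265 270.94588419]
 [450.76819383 270.87873378]
 [157.23765118 492.51380775]
 [443.72757734 492.41438434]
 [292.60638528 337.37794454]]
```

View pics/s4.png

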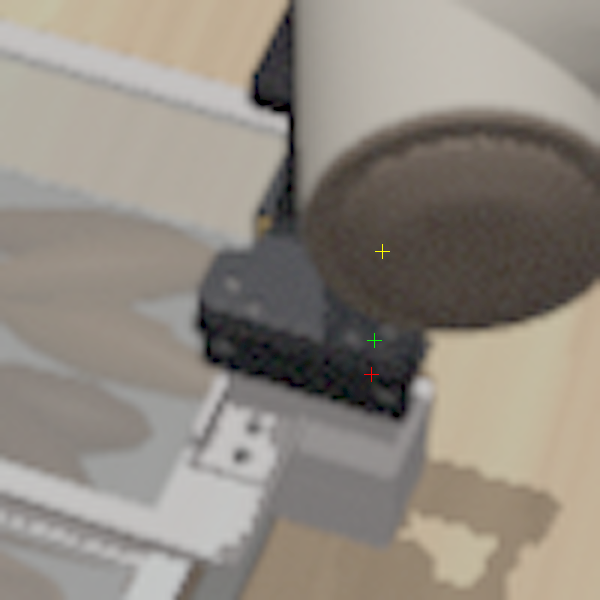

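View pics/w4.png

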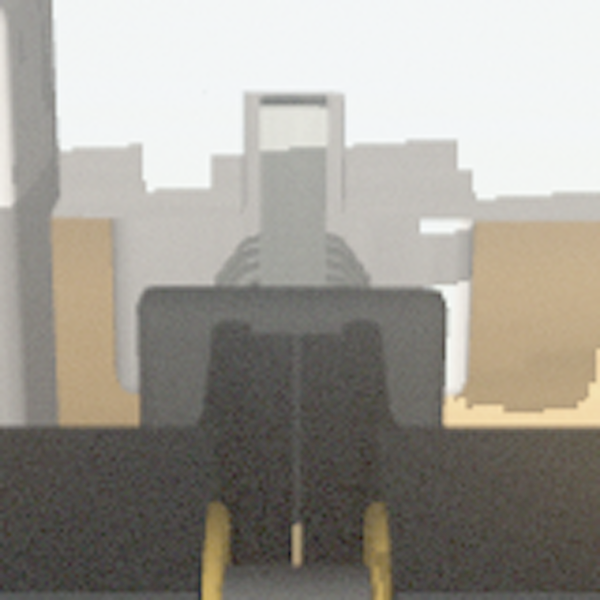

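The tip's image edge keeps closing on the pad's back edge, from 9 to 7 to 4.5 mm over these looks. That fits a tip still descending freely a few mm above the pad, centred on it. I'll keep going down by force.

jog_arm:
  series:
    - [[0,0.001,0],[0,0,0],0]
    - [[0,0.001,0],[0,0,0],0]
    - [[0,0,0],[0,0,0],0]

```text
time_s: 5.03
tcp_pos: [0.4785, -0.0164, 0.1141]
ee_rot: [[-0.055, -0.0, 0.998], [-0.998, -0.0, -0.055], [0.0, -1.0, -0.0]]
wrist_force: [-0.2, 0.1, -0.0]
gripper_width: 0.006
```

jog_arm:
  series:
    - [[0,0.001,0],[0,0,0],0]
    - [[0,0.001,0],[0,0,0],0]
    - [[0,0,0],[0,0,0],0]

```text
time_s: 5.4
tcp_pos: [0.4785, -0.0164, 0.1121]
ee_rot: [[-0.055, -0.0, 0.998], [-0.998, -0.0, -0.055], [0.0, -1.0, -0.0]]
wrist_force: [-0.4, 0.0, 0.1]
gripper_width: 0.007
```

jog_arm:
  series:
    - [[0,0.001,0],[0,0,0],0]
    - [[0,0.001,0],[0,0,0],0]
    - [[0,0,0],[0,0,0],0]

```text
time_s: 5.78
tcp_pos: [0.4786, -0.0164, 0.1102]
ee_rot: [[-0.055, -0.0, 0.998], [-0.998, -0.0, -0.055], [0.0, -1.0, -0.0]]
wrist_force: [-0.0, -0.1, -0.9]
gripper_width: 0.007
```

```bash
python3 - <<'E'
from g import *
s=st(); ci=camera_info("wrist"); g=cv2.cvtColor(capture("wrist"),cv2.COLOR_RGB2GRAY)
old=cv2.imread("pics/w4.png",0)
for c in (285,302,306,312,330,335,350): print(c,"rows 262..300",g[262:300,c].tolist())
for r in (284,290): print(r,"cols 268..366",g[r,268:366:1].tolist())
print(proj("wrist",[pad+.015*x+sy*.018*y+dz*z for dz in(0,-.01) for sy in (1,-1)]+[s["tcp_pos"]],ci).round(1).tolist())
cv2.imwrite("pics/w5.png",np.clip(255*(cv2.resize(g[190:350,230:410],(720,640),interpolation=cv2.INTER_CUBIC)[:600]/255.)**.45,0,255).astype(np.uint8))
E
```

```text
t 5.775 tcp [ 0.4786 -0.0164  0.1102] rel pad case-x,y 0.0041 0.001 tip z 0.1102 F case xyz [np.float64(-0.0), np.float64(-0.1), np.float64(-0.9)] grip 0.007
285 rows 262..300 [141, 147, 145, 147, 149, 146, 145, 144, 145, 144, 142, 143, 146, 142, 144, 141, 142, 140, 141, 117, 58, 40, 44, 42, 43, 41, 48, 49, 50, 50, 48, 48, 47, 49, 47, 46, 46, 45]
302 rows 262..300 [144, 146, 147, 144, 144, 144, 142, 142, 126, 105, 95, 91, 86, 82, 86, 83, 87, 82, 87, 83, 49, 42, 44, 34, 34, 32, 31, 34, 29, 29, 32, 28, 27, 29, 25, 27, 28, 25]
306 rows 262..300 [140, 143, 143, 140, 140, 115, 91, 94, 110, 88, 84, 96, 113, 86, 83, 93, 115, 98, 97, 68, 46, 37, 45, 42, 34, 33, 34, 31, 32, 26, 27, 21, 31, 25, 29, 26, 28, 29]
312 rows 262..300 [103, 105, 107, 107, 106, 105, 107, 102, 105, 103, 103, 105, 105, 104, 102, 102, 99, 101, 100, 83, 47, 40, 41, 45, 45, 44, 42, 31, 34, 32, 28, 25, 34, 28, 30, 27, 27, 28]
330 rows 262..300 [145, 140, 142, 143, 144, 123, 93, 95, 100, 83, 87, 101, 99, 80, 87, 100, 99, 82, 81, 91, 53, 45, 44, 43, 46, 48, 44, 37, 37, 34, 32, 28, 34, 28, 32, 28, 27, 26]
335 rows 262..300 [14
[... 581 characters left out ...]
3, 43, 43, 39, 42, 42, 42, 45, 43, 44, 44, 42, 44, 43, 40, 43, 37, 40, 44, 39, 45, 44, 42, 43, 42, 45, 45, 45, 43, 47, 42, 44, 45, 45, 47, 46, 41, 45, 45, 47, 52, 153, 227, 234, 230, 221, 213, 202]
290 cols 268..366 [115, 96, 107, 119, 125, 133, 135, 79, 47, 49, 48, 48, 52, 47, 49, 54, 52, 50, 48, 50, 50, 50, 50, 49, 50, 50, 50, 52, 38, 31, 31, 29, 31, 28, 29, 28, 30, 31, 32, 33, 34, 31, 32, 31, 34, 37, 31, 35, 32, 30, 35, 39, 34, 29, 32, 33, 31, 35, 29, 34, 34, 34, 37, 32, 31, 32, 31, 32, 29, 32, 34, 34, 33, 34, 48, 47, 52, 51, 52, 47, 52, 51, 55, 47, 50, 50, 49, 51, 53, 51, 48, 50, 72, 220, 228, 221, 209, 188]
[[276.9, 287.0], [363.8, 287.0], [279.0, 277.5], [361.5, 277.5], [317.9, 289.8]]
```

View pics/w5.png

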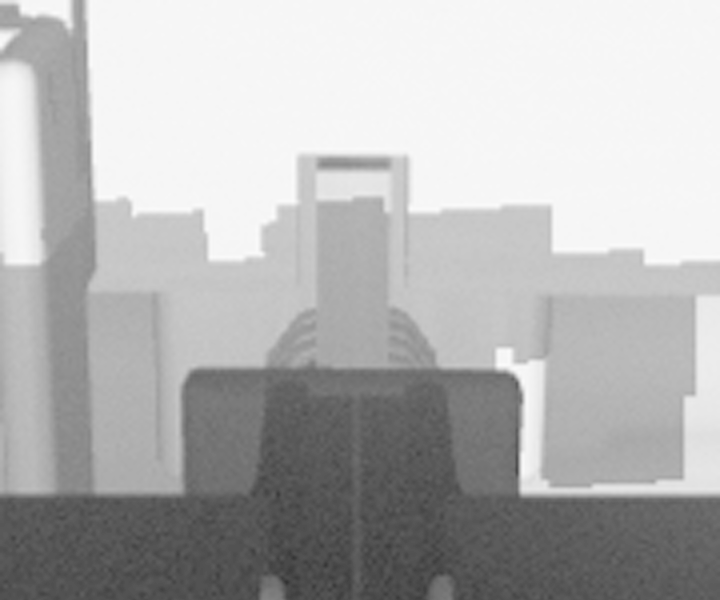

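The tip edge (row 286) is now about 2 mm inside the pad's back edge (row 282), so contact should be only a few mm away. I'll keep going down by force.

jog_arm:
  series:
    - [[0,0.001,0],[0,0,0],0]
    - [[0,0.001,0],[0,0,0],0]
    - [[0,0,0],[0,0,0],0]

```text
time_s: 6.2
tcp_pos: [0.4786, -0.0164, 0.1084]
ee_rot: [[-0.055, 0.0, 0.998], [-0.998, -0.0, -0.055], [0.0, -1.0, 0.0]]
wrist_force: [-1.2, 0.3, 3.1]
gripper_width: 0.004
```

jog_arm:
  series:
    - [[0,0.001,0],[0,0,0],0]
    - [[0,0.001,0],[0,0,0],0]
    - [[0,0,0],[0,0,0],0]

```text
time_s: 6.58
tcp_pos: [0.4787, -0.0164, 0.1063]
ee_rot: [[-0.055, 0.0, 0.998], [-0.998, -0.0, -0.055], [0.0, -1.0, 0.0]]
wrist_force: [-2.3, 0.1, 4.4]
gripper_width: 0.003
```

Contact: 3.1 N at TCP z 0.1084 and 4.4 N at 0.1063. The pad sits where the spring says it should, and the real tips are about 22 mm short of the reported TCP. Before pressing on, I'll check that the hand's body clears the tab.

```bash
python3 - <<'E'
from g import *
st()
# s4 pixel of body's +y lower edge centre (TCP z then .116)
for zz in (.15,.165,.175,.186,.2): print(zz,ray("side",(290+305/6,170+385/6),zz).round(3))
# block front-left/right lower corners in w4-time wrist image unknown; body row edge in w5 (row 495/4+190) TCP z .110 -> now shift invariant in camera
ci=camera_info("wrist"); 
for u in (300,):
  for zz in (.14,.15,.16,.17,.18): print("wrist body edge ray z",zz,ray("wrist",(u,190+495/4),zz-.0039,ci).round(4))
E
```

```text
t 6.575 tcp [ 0.4787 -0.0164  0.1063] rel pad case-x,y 0.0042 0.001 tip z 0.1063 F case xyz [np.float64(-2.3), np.float64(-0.1), np.float64(4.4)] grip 0.003
0.15 [0.495 0.023 0.15 ]
0.165 [0.492 0.034 0.165]
0.175 [0.49  0.042 0.175]
0.186 [0.488 0.051 0.186]
0.2 [0.485 0.062 0.2  ]
wrist body edge ray z 0.14 [ 0.4823 -0.0095  0.1361]
wrist body edge ray z 0.15 [ 0.4875 -0.0103  0.1461]
wrist body edge ray z 0.16 [ 0.4928 -0.011   0.1561]
wrist body edge ray z 0.17 [ 0.498  -0.0118  0.1661]
wrist body edge ray z 0.18 [ 0.5033 -0.0126  0.1761]
```

jog_arm:
  series:
    - [[0,0.0015,0],[0,0,0],0]
    - [[0,0.0015,0],[0,0,0],0]
    - [[0,0,0],[0,0,0],0]

```text
time_s: 6.95
tcp_pos: [0.4786, -0.0164, 0.1033]
ee_rot: [[-0.055, -0.0, 0.998], [-0.998, -0.0, -0.055], [0.0, -1.0, -0.0]]
wrist_force: [-1.8, 0.7, 6.3]
gripper_width: 0.005
```

jog_arm:
  series:
    - [[0,0.0015,0],[0,0,0],0]
    - [[0,0.001,0],[0,0,0],0]
    - [[0,0,0],[0,0,0],0]

```text
time_s: 7.32
tcp_pos: [0.4786, -0.0165, 0.101]
ee_rot: [[-0.055, -0.0, 0.998], [-0.998, -0.0, -0.055], [0.0, -1.0, -0.0]]
wrist_force: [-2.2, 0.1, 6.7]
gripper_width: 0.008
```

jog_arm:
  series:
    - [[0,0.001,0],[0,0,0],0]
    - [[0,0.0005,0],[0,0,0],0]
    - [[0,0,0],[0,0,0],0]

```text
time_s: 7.7
tcp_pos: [0.4786, -0.0165, 0.0999]
ee_rot: [[-0.055, 0.0, 0.998], [-0.998, -0.0, -0.055], [0.0, -1.0, 0.0]]
wrist_force: [-4.0, 0.3, 9.1]
gripper_width: 0.004
```

jog_arm:
  series:
    - [[0,0.0005,0],[0,0,0],0]
    - [[0,0,0],[0,0,0],0]

```text
time_s: 7.95
tcp_pos: [0.4786, -0.0165, 0.0999]
ee_rot: [[-0.055, 0.0, 0.999], [-0.999, -0.0, -0.055], [0.0, -1.0, 0.0]]
wrist_force: [-4.1, 0.1, 12.9]
gripper_width: 0.007
```

The catch is at its stop: z no longer moves and the force has risen to 12.9 N. Next I slide towards the tab (tool −x) while holding it down.

jog_arm:
  series:
    - [[-0.003,-0.0003,0],[0,0,0],0]
    - [[-0.003,0,0],[0,0,0],0]
    - [[-0.003,0,0],[0,0,0],0]
    - [[-0.002,0,0],[0,0,0],0]
    - [[0,0,0],[0,0,0],0]

```text
time_s: 8.57
tcp_pos: [0.4799, -0.0065, 0.1]
ee_rot: [[-0.054, 0.001, 0.999], [-0.999, -0.002, -0.054], [0.002, -1.0, 0.001]]
wrist_force: [-0.6, -3.8, 7.8]
gripper_width: 0.007
```

```bash
python3 -c "
from g import *
st()"
```

```text
t 8.575 tcp [ 0.4799 -0.0065  0.1   ] rel pad case-x,y 0.0048 0.011 tip z 0.1 F case xyz [np.float64(-0.4), np.float64(-3.9), np.float64(7.8)] grip 0.007
```

jog_arm:
  series:
    - [[-0.002,0,0],[0,0,0],0]
    - [[-0.002,0,0],[0,0,0],0]
    - [[0,0,0],[0,0,0],0]

```text
time_s: 8.95
tcp_pos: [0.4801, -0.0026, 0.1]
ee_rot: [[-0.054, 0.001, 0.999], [-0.999, -0.002, -0.054], [0.002, -1.0, 0.001]]
wrist_force: [-1.1, -5.2, 9.1]
gripper_width: 0.0
```

jog_arm:
  series:
    - [[-0.002,0,0],[0,0,0],0]
    - [[-0.001,0,0],[0,0,0],0]
    - [[0,0,0],[0,0,0],0]

```text
time_s: 9.32
tcp_pos: [0.4802, 0.0003, 0.1]
ee_rot: [[-0.054, 0.001, 0.999], [-0.999, -0.002, -0.054], [0.002, -1.0, 0.001]]
wrist_force: [-0.9, -4.9, 9.0]
gripper_width: 0.007
```

jog_arm:
  series:
    - [[-0.002,0,0],[0,0,0],0]
    - [[-0.001,0,0],[0,0,0],0]
    - [[0,0,0],[0,0,0],0]

```text
time_s: 9.7
tcp_pos: [0.4803, 0.0029, 0.0999]
ee_rot: [[-0.054, 0.001, 0.999], [-0.999, -0.003, -0.054], [0.003, -1.0, 0.001]]
wrist_force: [0.0, -7.1, 8.2]
gripper_width: 0.006
```

jog_arm:
  series:
    - [[-0.002,0,0],[0,0,0],0]
    - [[-0.002,0,0],[0,0,0],0]
    - [[0,0,0],[0,0,0],0]

```text
time_s: 10.07
tcp_pos: [0.4805, 0.0071, 0.0999]
ee_rot: [[-0.054, 0.001, 0.999], [-0.999, -0.003, -0.054], [0.003, -1.0, 0.001]]
wrist_force: [-0.6, -6.1, 7.5]
gripper_width: 0.008
```

```bash
python3 - <<'E'
from g import *
st()
im=capture("wrist")[:, :, ::-1]; sd=capture("side")[:, :, ::-1]; tp=capture("top")[:,:,::-1]
a=im[160:340,200:440]; a=cv2.resize(a,(480,360))
b=cv2.resize(sd[180:280,290:390],(360,360),interpolation=cv2.INTER_CUBIC)
cv2.imwrite("pics/c6.png",cv2.resize(np.clip(255*(np.hstack([a,b])/255.)**.5,0,255).astype(np.uint8),(797,340)))
E
```

```text
t 10.075 tcp [0.4805 0.0071 0.0999] rel pad case-x,y 0.0048 0.0246 tip z 0.0999 F case xyz [np.float64(-0.3), np.float64(-6.1), np.float64(7.5)] grip 0.008
```

View pics/c6.png

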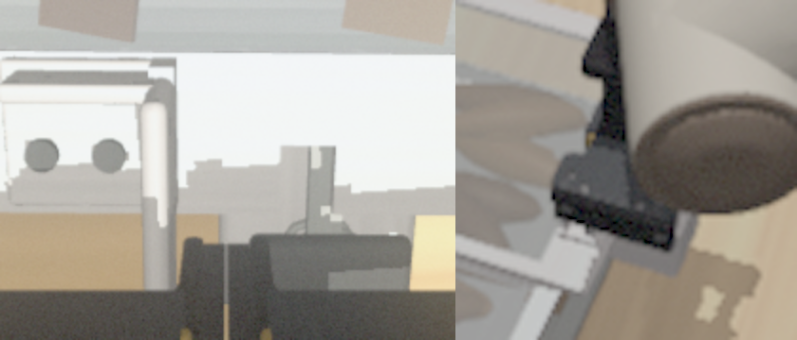

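The finger is against the tab, with its trailing part still on the pad. The lid has moved about 4 mm: its notch edge (column 335) is now partly over the nose (308–335). I'll keep pushing.

jog_arm:
  series:
    - [[-0.002,0,0],[0,0,0],0]
    - [[-0.002,0,0],[0,0,0],0]
    - [[-0.002,0,0],[0,0,0],0]
    - [[-0.002,0,0],[0,0,0],0]

```text
time_s: 10.72
tcp_pos: [0.4811, 0.0164, 0.0993]
ee_rot: [[-0.055, 0.001, 0.998], [-0.998, -0.0, -0.055], [0.0, -1.0, 0.001]]
wrist_force: [1.2, -4.6, 4.7]
gripper_width: 0.002
```

jog_arm:
  series:
    - [[-0.003,0,0],[0,0,0],0]
    - [[-0.003,0,0],[0,0,0],0]
    - [[-0.003,0,0],[0,0,0],0]
    - [[-0.003,0,0],[0,0,0],0]
    - [[-0.003,0,0],[0,0,0],0]

```text
time_s: 11.35
tcp_pos: [0.4816, 0.0319, 0.099]
ee_rot: [[-0.055, 0.001, 0.998], [-0.998, 0.0, -0.055], [-0.0, -1.0, 0.001]]
wrist_force: [3.1, -3.7, 2.3]
gripper_width: 0.004
```

```bash
python3 - <<'E'
from g import *
st()
im=capture("wrist")[:, :, ::-1]; tp=capture("top")[:,:,::-1]
a=cv2.resize(im[140:340,160:480],(480,300)); b=cv2.resize(tp[140:290,180:430],(500,300))
cv2.imwrite("pics/c7.png",cv2.resize(np.clip(255*(np.hstack([a,b])/255.)**.5,0,255).astype(np.uint8),(797,244)))
E
```

```text
t 11.35 tcp [0.4816 0.0319 0.099 ] rel pad case-x,y 0.0044 0.0494 tip z 0.099 F case xyz [np.float64(3.3), np.float64(-3.5), np.float64(2.3)] grip 0.004
```

View pics/c7.png

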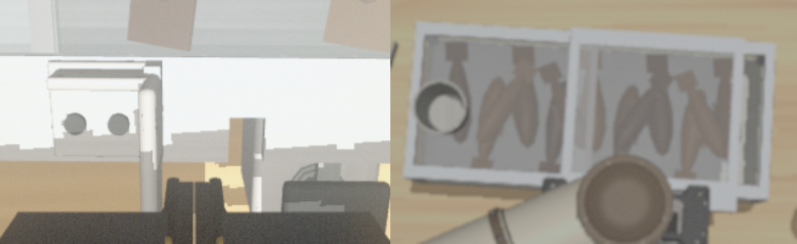

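The lid is open about 30 mm and sliding cleanly. I'll raise the tip slightly off the lid's frame and push on.

jog_arm:
  series:
    - [[-0.004,-0.001,0],[0,0,0],0]
    - [[-0.006,-0.001,0],[0,0,0],0]
    - [[-0.007,0,0],[0,0,0],0]
    - [[-0.007,0,0],[0,0,0],0]
    - [[-0.007,0,0],[0,0,0],0]
    - [[-0.007,0,0],[0,0,0],0]
    - [[-0.007,0,0],[0,0,0],0]
    - [[-0.007,0,0],[0,0,0],0]
    - [[-0.007,0,0],[0,0,0],0]
    - [[-0.005,0,0],[0,0,0],0]

```text
time_s: 12.7
tcp_pos: [0.4849, 0.096, 0.1011]
ee_rot: [[-0.055, 0.0, 0.998], [-0.998, 0.0, -0.055], [-0.0, -1.0, 0.0]]
wrist_force: [-1.8, -4.3, -1.7]
gripper_width: 0.002
```

jog_arm:
  series:
    - [[-0.004,0,0],[0,0,0],0]
    - [[-0.004,0,0],[0,0,0],0]
    - [[-0.004,0,0],[0,0,0],0]
    - [[-0.004,0,0],[0,0,0],0]
    - [[-0.004,0,0],[0,0,0],0]
    - [[-0.003,0,0],[0,0,0],0]
    - [[0,0,0],[0,0,0],0]

```text
time_s: 13.58
tcp_pos: [0.4865, 0.1191, 0.1012]
ee_rot: [[-0.055, 0.001, 0.998], [-0.998, 0.001, -0.055], [-0.001, -1.0, 0.001]]
wrist_force: [-2.2, -2.3, -0.6]
gripper_width: 0.005
```

```bash
python3 -c "
from g import *
st()"
```

```text
t 13.575 tcp [0.4865 0.1191 0.1012] rel pad case-x,y 0.0045 0.1367 tip z 0.1012 F case xyz [np.float64(-2.0), np.float64(-2.5), np.float64(-0.6)] grip 0.005
```

jog_arm:
  series:
    - [[-0.002,0,0],[0,0,0],0]
    - [[-0.002,0,0],[0,0,0],0]
    - [[-0.002,0,0],[0,0,0],0]
    - [[-0.001,0,0],[0,0,0],0]
    - [[-0.001,0,0],[0,0,0],0]

```text
time_s: 14.2
tcp_pos: [0.487, 0.1271, 0.1012]
ee_rot: [[-0.055, 0.001, 0.998], [-0.998, 0.001, -0.055], [-0.001, -1.0, 0.001]]
wrist_force: [-0.3, -2.0, -1.1]
gripper_width: 0.004
```

jog_arm:
  series:
    - [[-0.001,0,0],[0,0,0],0]
    - [[-0.001,0,0],[0,0,0],0]
    - [[0,0,0],[0,0,0],0]

```text
time_s: 14.58
tcp_pos: [0.487, 0.1289, 0.1013]
ee_rot: [[-0.055, 0.001, 0.998], [-0.998, 0.001, -0.055], [-0.001, -1.0, 0.001]]
wrist_force: [-0.4, -0.6, -0.5]
gripper_width: 0.004
```

jog_arm:
  series:
    - [[-0.001,0,0],[0,0,0],0]
    - [[-0.001,0,0],[0,0,0],0]
    - [[0,0,0],[0,0,0],0]

```text
time_s: 14.95
tcp_pos: [0.4869, 0.1306, 0.1012]
ee_rot: [[-0.055, 0.001, 0.998], [-0.998, 0.0, -0.055], [-0.0, -1.0, 0.0]]
wrist_force: [0.9, -0.3, -0.0]
gripper_width: 0.003
```

jog_arm:
  series:
    - [[-0.001,0,0],[0,0,0],0]
    - [[-0.001,0,0],[0,0,0],0]
    - [[0,0,0],[0,0,0],0]

```text
time_s: 15.32
tcp_pos: [0.4869, 0.1317, 0.1012]
ee_rot: [[-0.055, -0.0, 0.998], [-0.998, -0.001, -0.055], [0.001, -1.0, -0.0]]
wrist_force: [2.4, -4.1, 1.3]
gripper_width: 0.005
```

jog_arm:
  series:
    - [[-0.001,0,0],[0,0,0],0]
    - [[-0.001,0,0],[0,0,0],0]
    - [[0,0,0],[0,0,0],0]

```text
time_s: 15.7
tcp_pos: [0.4868, 0.1318, 0.1012]
ee_rot: [[-0.055, -0.001, 0.998], [-0.998, -0.004, -0.055], [0.004, -1.0, -0.001]]
wrist_force: [4.4, -10.8, 1.1]
gripper_width: 0.005
```

```bash
python3 - <<'E'
from g import *
st()
im=capture("wrist")[:, :, ::-1]; tp=capture("top")[:,:,::-1]
a=cv2.resize(im[60:400],(640,340)); b=cv2.resize(tp[140:300,180:480],(640,340))
cv2.imwrite("pics/c8.png",cv2.resize(np.clip(255*(np.vstack([a,b])/255.)**.5,0,255).astype(np.uint8),(560,595)))
E
```

```text
t 15.7 tcp [0.4868 0.1318 0.1012] rel pad case-x,y 0.0041 0.1494 tip z 0.1012 F case xyz [np.float64(5.0), np.float64(-10.5), np.float64(1.1)] grip 0.005
```

View pics/c8.png

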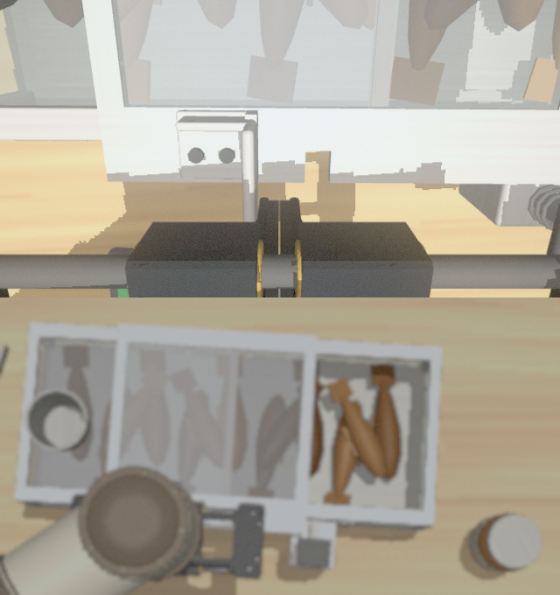

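The push ended at the stop: y stalled at 149 mm of travel against 149 expected, and the force rose to 10.8 N. The top view shows the lid's rear end just past the catch. I'll back off, rise and verify.

jog_arm:
  series:
    - [[0.005,0,0],[0,0,0],0]
    - [[0.007,0,0],[0,0,0],0]
    - [[0,-0.03,0],[0,0,0],0]
    - [[0,-0.04,0],[0,0,0],0]
    - [[0,-0.05,0],[0,0,0],0]
    - [[0,0,-0.05],[0,0,0],0]
    - [[0,0,-0.05],[0,0,0],0]
    - [[-0.05,0,0],[0,0,0],0]
    - [[-0.05,0,0],[0,0,0],0]
    - [[0,0,0],[0,0,0],0]

```text
time_s: 17.05
tcp_pos: [0.3918, 0.2305, 0.2209]
ee_rot: [[-0.051, -0.0, 0.999], [-0.999, 0.001, -0.051], [-0.001, -1.0, -0.0]]
wrist_force: [-1.2, 0.2, 0.8]
gripper_width: 0.004
```

```bash
python3 - <<'E'
from g import *
st()
t0=cv2.imread("pics/top0.png"); s0=cv2.imread("pics/side0.png")
tp=capture("top")[:,:,::-1]; sd=capture("side")[:,:,::-1]
a=cv2.resize(tp[140:300,180:480],(600,320)); b=cv2.resize(sd[160:290,290-60:390],(345,280))
c=cv2.resize(s0[160:290,230:390],(345,280)); o=np.vstack([cv2.copyMakeBorder(a,0,0,0,90,cv2.BORDER_CONSTANT),np.hstack([b,c])])
cv2.imwrite("pics/c9.png",np.clip(255*(o/255.)**.6,0,255).astype(np.uint8)); print(o.shape)
# displacement of things, top view template match
for n,(u,v,w,h) in dict(jar=(430,250,45,45),calc=(203,305,80,55),tongs=(135,155,55,112),cup=(192,186,40,40),caseR=(395,180,30,40)).items():
    r=cv2.matchTemplate(tp[v-10:v+h+10,u-10:u+w+10].copy(),t0[v:v+h,u:u+w],cv2.TM_CCOEFF_NORMED); m=cv2.minMaxLoc(r); print(n,np.array(m[3])-10,round(m[1],2))
E
```

```text
t 17.05 tcp [0.3918 0.2305 0.2209] rel pad case-x,y -0.0963 0.2426 tip z 0.2209 F case xyz [np.float64(-1.3), np.float64(0.1), np.float64(0.8)] grip 0.004
(600, 690, 3)
jar [0 0] 1.0
calc [0 0] 0.53
tongs [0 0] 1.0
cup [0 0] 1.0
caseR [4 0] 0.83
```

The viewer's limit is reached, so I'll verify numerically.

```bash
python3 - <<'E'
from g import *
t0=cv2.imread("pics/top0.png"); s0=cv2.imread("pics/side0.png")
tp=capture("top")[:,:,::-1].copy(); sd=capture("side")[:,:,::-1].copy()
def m(A,B,u,v,w,h,L,Rr,U,D):
    r=cv2.matchTemplate(B[v-U:v+h+D,u-L:u+w+Rr],A[v:v+h,u:u+w],cv2.TM_CCOEFF_NORMED); k=cv2.minMaxLoc(r); (i,j)=k[3]
    f=lambda a,b,c:0.5*(a-c)/(a-2*b+c)
    du=f(*r[j,i-1:i+2]) if 0<i<r.shape[1]-1 else 0; dv=f(*r[j-1:j+2,i]) if 0<j<r.shape[0]-1 else 0
    return np.round([i-L+du,j-U+dv,k[1]],2)
print("case left corner",m(t0,tp,183,225,30,30,6,6,6,6))
d=m(t0,tp,314,246,22,24,100,10,15,10); print("tab plate top",d)
p=np.array([325,257.]); print("lid travel",(ray("top",p+d[:2],.125)-ray("top",p,.125))@y)
# pad: dark blob
for n,A,(u,v,w,h) in (("t0",t0,(335,265,28,24)),("t1",tp,(335,265,28,24))):
    g=A[v:v+h,u:u+w].max(2); k=(g<60).astype(np.uint8); nn,l,stt,c=cv2.connectedComponentsWithStats(k); i=1+np.argmax(stt[1:,4]); print(n,"pad blob",stt[i],c[i]+[u,v])
print("top pad match",m(t0,tp,338,266,22,20,4,4,4,4))
print("side pad outer right corner match",m(s0,sd,350,222,14,16,5,5,5,5))
print("expected px shift if 5.5mm down: top",np.diff(proj("top",[pad,pad-.0055*z]),axis=0),"side",np.diff(proj("side",[pad,pad-.0055*z]),axis=0))
print("calculator hidden?", m(t0,tp,240,310,40,42,8,8,8,8), "side calc",m(s0,sd,340,318,68,80,8,8,8,8))
u,v,w,h=340,212,24,30
g=sd[v:v+h,u:u+w].max(2); print(g)
E
```

```text
case left corner [0.01 0.01 1.  ]
tab plate top [3.71 0.21 0.83]
lid travel -0.007488955147337364
t0 pad blob [  3   4  19  18 271] [346.90405904 277.63099631]
t1 pad blob [  4   5  18  16 257] [346.93774319 277.58754864]
top pad match [-0.02  0.24  0.97]
side pad outer right corner match [0.1  0.24 0.46]
expected px shift if 5.5mm down: top [[-0.11743081  0.08361023]] side [[-0.13898307  1.55457134]]
calculator hidden? [-0.1   0.08  0.64] side calc [0.16 0.34 0.74]
[[153 153 153 154 154 143 110  87  83  22  21  20  29  54  65  56  53  58
   58  57  59  58  58  59]
 [153 153 153 153 153 131  74  94  85  32  25  20  20  37  56  64  56  51
   57  57  57  59  58  60]
 [153 154 153 153 144 108  72  92  83  40  23  24  21  22  36  57  57  43
   52  56  57  58  58  58]
 [153 153 153 153 133  60  67  78  69  40  22  27  23  19  24  30  38  36
   42  48  55  59  59  59]
 [153 153 153 145 108  59  63  64  58  42  20  24  25  23  22  24  25  30
   31  38  45  52  57  58]
 [153 154 153 133  63  61  63  63  59  44  21  24  28  27  25  21  22  23
   26  32  35  41  48  56]
 [153 153 146 113  72  
[... 1701 characters left out ...]
53 137 125 147 126 110  76  37  25  20  21  21  18  20  22  19  23
   22  22  21  21  22  23]
 [153 150 127 105 133 132 135 128  83  38  17  22  20  22  22  21  22  21
   20  23  22  21  24  23]
 [153 143 106  88  90  89 109 125  93  40  20  19  19  23  21  23  20  20
   23  21  23  24  21  21]
 [150 134 119 115  88  88  89  83  66  40  18  19  21  22  22  22  20  23
   20  19  23  23  22  23]
 [143 131 147 145 127 127 127 109  58  35  13  18  20  19  20  21  21  23
   22  22  23  23  21  24]
 [131 113 140 153 154 153 146 116  64  14   9  14  19  18  21  22  22  21
   22  22  23  21  25  23]
 [107  87 109 141 153 153 136  86  65   5   6  11  17  22  22  23  22  22
   21  23  24  22  23  22]]
```

jog_arm:
  series:
    - [[-0.05,0,-0.005],[0,0,0],0]
    - [[-0.05,0,-0.01],[0,0,0],0]
    - [[-0.05,0,-0.01],[0,0,0],0]
    - [[-0.05,0,-0.02],[0,0,0],0]
    - [[-0.05,0,-0.02],[0,0,0],0]
    - [[-0.05,0,-0.02],[0,0,0],0]
    - [[-0.05,0,-0.02],[0,0,0],0]
    - [[0,0,0],[0,0,0],0]

```text
time_s: 18.25
tcp_pos: [0.3055, 0.5848, 0.2194]
ee_rot: [[-0.053, -0.001, 0.999], [-0.999, -0.001, -0.053], [0.001, -1.0, -0.001]]
wrist_force: [0.5, -0.8, -0.4]
gripper_width: 0.007
```

```bash
python3 - <<'E'
from g import *
st()
t0=cv2.imread("pics/top0.png"); s0=cv2.imread("pics/side0.png")
tp=capture("top")[:,:,::-1].copy(); sd=capture("side")[:,:,::-1].copy()
def m(A,B,u,v,w,h,L,Rr,U,D):
    r=cv2.matchTemplate(B[v-U:v+h+D,u-L:u+w+Rr],A[v:v+h,u:u+w],cv2.TM_CCOEFF_NORMED); k=cv2.minMaxLoc(r); (i,j)=k[3]
    f=lambda a,b,c:0.5*(a-c)/(a-2*b+c)
    du=f(*r[j,i-1:i+2]) if 0<i<r.shape[1]-1 else 0; dv=f(*r[j-1:j+2,i]) if 0<j<r.shape[0]-1 else 0
    return np.round([i-L+du,j-U+dv,k[1]],2)
print("case corner",m(t0,tp,183,225,30,30,6,6,6,6),"calc",m(t0,tp,203,305,80,55,8,8,8,8),"jar",m(t0,tp,430,250,45,45,8,8,8,8),"tongs",m(t0,tp,135,155,55,112,8,8,8,8),"cup",m(t0,tp,192,186,40,40,8,8,8,8))
d=m(t0,tp,314,246,20,18,100,10,15,10); print("tab plate",d); p=np.array([325,257.]); print("lid travel top",(ray("top",p+d[:2],.120)-ray("top",p,.120))@y)
q=proj("side",[ray("top",p,.12)])[0]; u,v=int(q[0])-10,int(q[1])-9
d=m(s0,sd,u,v,20,20,110,10,10,110); print("side tab plate",d,"travel",(ray("side",q+d[:2],.120)-ray("side",q,.120))@y)
# pad outer (camera-right) corner zone in side, unoccluded at start
for box in ((349,222,10,12),(346,218,16,12)): print("side pad",m(s0,sd,*box,5,5,5,5))
np.set_printoptions(linewidth=200)
print(s0[216:250,340:366].max(2)); print(sd[216:250,340:366].max(2))
print(proj("side",[pad+a*.015*x+b*.018*y-dz*z for dz in (0,.0055) for a in(1,-1) for b in (1,-1)]).round(1).tolist())
E
```

```text
t 18.25 tcp [0.3055 0.5848 0.2194] rel pad case-x,y -0.202 0.5914 tip z 0.2194 F case xyz [np.float64(0.6), np.float64(-0.8), np.float64(-0.4)] grip 0.007
case corner [0.01 0.01 1.  ] calc [0. 0. 1.] jar [0. 0. 1.] tongs [ 0.01 -0.    1.  ] cup [-0.01 -0.    1.  ]
tab plate [-64.47  -3.99   0.74]
lid travel top 0.13078725342323877
side tab plate [-22.32  45.93   0.85] travel 0.13012458000842125
side pad [-0.05 -0.09  0.98]
side pad [-0.42  0.46  0.73]
[[140 140 140 140 140 140 140 140 139 140 140 121  60  60 105 137 139 138 138 138 137 138 138 139 138 140]
 [140 140 140 139 140 140 140 140 140 140 134 106  51  73 114 137 139 138 139 138 138 139 138 138 138 139]
 [139 140 140 139 139 140 140 140 140 140 124  73  52  92 132 138 138 139 138 137 139 139 139 138 139 139]
 [140 140 140 140 140 140 140 140 139 137 112  52  57 102 139 139 138 138 137 138 139 138 138 138 139 139]
 [140 140 140 140 139 139 140 139 139 129  90  51  68 114 138 138 138 137 138 138 138 138 138 139 139 138]
 [139 140 140 140 140 140 139 140 137 113  61  49  72 118 138 139 138 137 137 138 139 138 138 138 139 139]
 [
[... 6062 characters left out ...]
71  58  49  58 105 139 138 138 138]
 [ 64  69  91 119 129 124 110 113 103  79  79  79  80  79  79  79  77  66  49  49  58 105 139 139 138 138]
 [ 58  56  65  80  93 104 115 128 123  98  78  80  79  79  79  79  74  59  48  48  71 115 139 138 139 138]
 [ 55  57  55  54  55  61  75  90 103 103  93 103 100  84  79  78  68  53  49  49  91 132 138 138 138 138]
 [ 55  55  54  54  55  56  55  54  59  71  88 100 103  95  98  91  62  49  49  54 102 138 138 138 137 139]
 [ 56  56  56  55  56  55  56  55  56  54  55  58  69  86  95  88  53  49  48  72 116 138 138 138 138 138]]
[[345.2, 232.4], [350.4, 220.9], [358.0, 236.2], [363.1, 224.5], [345.1, 233.9], [350.3, 222.4], [357.8, 237.7], [362.9, 226.1]]
```

The pad's unoccluded edges match the start picture to 0.1 px (5.5 mm down would shift them 1.55 px), so the catch is up. Both views give a lid travel of 0.130. Handing in.

```bash
python3 -c "
from station import *
print(finish_job())"
```

```text
the job is handed in; nothing more can be done
None
```

The fish case is open, and I handed the job in at about 18.4 s of the 34 s allowed. I pressed the catch to its stop with the shut fingertips (12.9 N), then slid onto the lid's tab while holding it down. I pushed the lid until it stalled at its stop (10.8 N), then backed off, rose and moved the hand well away.

**Last checks that agreed:**
- **Lid:** travel measures 0.131 m in the top view and 0.130 m in the side view. These template matches were only moderate (0.74 and 0.85), but the arm also stalled where the stop was expected.
- **Catch:** the pad's clearest edge sits within 0.1 px of its start picture, against 1.55 px if it were still held down, so it has sprung up.
- **Other objects:** the case, calculator, tongs, jar and cup show 0.0 px of movement in the top view.
- **Hand:** clear, with the wrist force at noise level.

**What disagreed:**
- **Tip height:** the fingertips touched the pad about 22 mm lower in reported TCP height than expected, so I found the contact by force.
- **Second catch match:** a wider side-view match of the pad was poor (0.73), because the tab hid part of the pad in the start picture. I relied on the unhidden edges instead.
- **Final picture:** the viewer's limit of 12 pictures was reached, so the last checks are numerical only.

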